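# Free the last swing bolt of the lacquer pot

## Robot

A 6-joint arm with a two-finger parallel gripper is mounted at the origin on the work surface. World frame = base frame: x ahead of the robot, y to its left, z up, the work surface at z = 0. Lengths are in m, angles in rad, forces in N, time in s.
With the tool pointing down it reaches from about 0.225 to 0.725 m from the base axis. Payload 3.1 kg.
Tool frame: the origin (TCP) lies on the centre line of the jaws, within the pads' length; the fingertips stand 8 mm ahead of it and the grasp point (between the pads) lies 11 mm behind it; z points along the fingers, y is the direction in which the jaws open and shut (so a half turn about z gives the same grasp; the last joint's range is limited). The gripper opens to 85 mm and grips with 20 to 120 N. Pads are 22 mm wide; open, the fingers measure 114 mm over their backs; the gripper's body (76 mm by 85 mm) begins 54 mm behind the grasp point. The pads swing forward as they close: fully open they stand 13 mm farther back than shut.
Start: joints at [1.031, 0.048, 0.099, 1.622, 0, 1.443], TCP at [0.21, 0.481, 0.239] pointing down, gripper open.
Joint ranges: [-2.91, 2.91], [-0.99, 1.94], [-1.21, 1.42], [-2.12, 2.29], [-1.49, 1.47], [-3.14, 3.14]. Speed limits (rad/s): [2.79, 2.79, 3.14, 3.14, 3.14, 3.14].

## Interface

Orientations are given as a rotation vector (axis times angle).
In Python, from workcell import manip, imaging gives the robot as it stands. The module is installed in compiled form; this text tells all that it offers.
- The arm moves only by the tool apply_moves, never from a script. Its argument "moves" is a list that holds one entry, the list of rows, each a list of 7 numbers: the shift along the world's x, y, z in cm, then the turn, a rotation vector about the world's x, y, z in rad, then the finger opening in cm, from 0 to 8.54. In form: [[[dx, dy, dz, rx, ry, rz, hand], ...]]. A call has 1 to 12 rows; each row is the pose to reach, as a shift and turn from the pose commanded when the call began; what a row does not reach only later rows make up. A row lasts 1/10 s, in which the tool goes at most 50 mm and 8.59 degrees, less where a joint would pass 70% of its speed; a pose out of reach is approached as far as the arm can. A call with a gripper value outside its range is refused whole. The fingers move at their own pace and stop on an object; the grip force is fixed at half the most. Time passes only in rows, so rows that repeat a pose let the fingers close. It gives the time, the measured TCP pose, the force and the opening at its end, in the units of the state.
- manip.sense(): the state, without advancing time (a new reading comes with each control period).
- imaging.capture(name): name is "scene" or "top" or "wrist"; returns the picture (420x560x3 uint8, red, green, blue); there is no depth.
- imaging.calibration(name): a dict with "fx", "fy", "cx", "cy" (pixels), "R" (3x3) and "t" (3): a world point X has camera coordinates R X + t; the wrist camera has in their place "hand_eye" (4x4, takes a point from camera to tool coordinates, whose origin is the TCP and whose axes are the flange's). Camera axes: x right, y down, z forward; pixel columns grow to the right and rows downward; lengths in m; the calibration is good to about 2 mm. A picture is of the moment at which its call begins: read the wrist's pose just before it. calibration takes no time and is no camera call.
- manip.hand_in(): hands the job in, once; it reports no verdict.
The state is a dict: "t": time; "q": joint angles; "joint_velocities": joint speeds; "joint_efforts": joint torques, N m; "tool_pos": TCP position; "tcp_rot": TCP orientation; "wrist_force": force on the tool from outside, world axes, zero at the start; "ft_torque": the same for the moment, N m; "opening": opening from 0.0 (shut) to 1.0 (fully open).
Only numpy, scipy, OpenCV 4.12 (cv2) and the standard library are available. Lean on these libraries where they do the work, as an engineer would, in place of code of your own. Each camera call takes 0.05 s, during which the arm holds its last target. There are 200 camera calls.

## Task

The lid of the grey lacquer pressure pot is held by one last swing bolt; the two others already hang open. Loosen its wing nut by about a quarter turn anticlockwise seen from above, then swing the bolt outward out of its slotted lug so that it hangs down beside the pot like the other two.

Things in the scene. Friction and masses are not known exactly. Their poses are not given: they have to be found in the camera images.
- pot: Grey fixed pot, 146 mm wide, aluminium lid top at 137 mm. Origin: centre of underside, z up; +x points to the closed bolt, upright in a lug slot open outward. Its hinge pin: 90 mm out, 85 mm up, along y. Lug ends 105 mm out in a 3 mm lip that holds the tight nut. Open bolts at +-120 degrees reach 195 mm out, below the lid. Vent tee and gauge on the lid's -x half, 27 mm high; rest of lid bare.
- nut_ears (a point): Brass wing nut on the closed bolt: two upright ears in one plane, 62 mm over the tips, 10 mm thick, on a 22 mm round hub. Point on the nut's axis half-way up the ears: ears from 20 mm below to 15 mm above it, hub top 18 mm below, lid top 30 mm below when tight. z along the bolt (up while closed), x along the ears, y through their thickness.
- wing_nut (a joint): Turn of the wing nut, rad: 0 tight (ears in line with the pot's x), growing anticlockwise from above, stop at 1.9. Coarse thread: the nut rises 4.5 mm per rad and clears the lip of the lug from about 1.0. Stiff (0.16 N m): stays where left.
- swing_bolt (a joint): Swing of the closed eyebolt about its hinge pin, rad: 0 upright in the slot, growing outward, stop at 2.0 (hanging out and down). It cannot swing while the nut is tight. Once it leans out by about 0.4 it falls slowly to the stop by its own weight.

How it is judged:
On the way:
1. the wing nut is loosened (turned to 0.9 rad or more) with the bolt still standing in its lug (swung less than 0.3 rad) (value of joint wing_nut above 0.9 rad and value of joint swing_bolt below 0.3 rad), for 0.1 s.
At the end, for the whole second after the job is handed in: The bolt has swung out by more than 1.4 rad (hanging out and down, at rest: under 0.1 rad/s) and its nut is still loose (above 0.8 rad) (value of joint swing_bolt above 1.4 rad and value of joint wing_nut above 0.8 rad and velocity of joint swing_bolt between -0.1 and 0.1 rad/s); the robot touches nothing.
It also fails if it takes over 40 s, if anything falls off the work surface, if the arm or the gripper's body presses on something with over 40 N, if the wrist force passes 120 N, or if a joint passes its speed limit or range.

## Working session

There is one attempt and no reset: what is moved stays moved. The work goes in short steps, Python scripts to look and compute and a tool call to move; the robot and the scene stay as the last step left them, time stands still between calls to the robot, and variables do not carry over. Pictures are saved under pics/ and viewed, about 8 in all and at most 12, crops included, and the job is handed in when it is done.

Besides the shell and the picture viewer there is one more tool, called as a command line: name --argument value ..., lists and objects as JSON in quotes. apply_moves: Moves the arm, as the interface text tells. Its arguments: {"type":"object","properties":{"moves":{"type":"array"}},"required":["moves"]}

```bash
mkdir -p pics; python3 - <<'E'
from workcell import manip, imaging
import cv2,numpy as np
ims=[imaging.capture(n) for n in("scene","top")]
for n,i in zip(("scene","top"),ims): cv2.imwrite(f"pics/{n}0.png",i[:,:,::-1])
cv2.imwrite("pics/both0.png",np.vstack([i for i in ims])[:,:,::-1][:, :])
for n in("scene","top","wrist"):print(n,imaging.calibration(n))
print(manip.sense())
E
```

```text
scene {'fx': 437.1643946446245, 'fy': 437.1643946446245, 'cx': 276.1526430335403, 'cy': 210.01829407983456, 'R': array([[ 0.46751184,  0.88367816,  0.02335802],
       [ 0.49664688, -0.24070968, -0.8339069 ],
       [-0.73128281,  0.40146204, -0.55141063]]), 't': array([-0.26310779, -0.15696638,  1.16369981])}
top {'fx': 403.7172163403154, 'fy': 403.7172163403154, 'cx': 283.94329458811626, 'cy': 209.36690863205922, 'R': array([[-0.00972252, -0.99925152,  0.03744156],
       [-0.9910143 ,  0.0046336 , -0.13367568],
       [ 0.13340214, -0.03840479, -0.9903176 ]]), 't': array([0.01198882, 0.55549458, 0.74569067])}
wrist {'fx': 344.5564667266769, 'fy': 344.5564667266769, 'cx': 275.06646748008785, 'cy': 208.13254895265985, 'hand_eye': array([[ 7.31448268e-04, -9.58261967e-01, -2.85890657e-01,
         7.33676374e-02],
       [ 9.99999546e-01,  8.75536488e-04, -3.76176620e-04,
        -1.02824381e-03],
       [ 6.10783450e-04, -2.85890252e-01,  9.58262172e-01,
        -1.33807018e-01],
       [ 0.00000000e+00,  0.00000000e+00,  0.00000000e+00,
         1.00000000e+00]])}
{'t': 0.1, 'q': array([1.03121533e+00, 4.86594486e-02, 9.77548818e-02, 1.62194437e+00,
       2.02530471e-06, 1.44297355e+00]), 'joint_velocities': array([-0.00053024, -0.0010457 ,  0.0025793 , -0.00021277,  0.00141628,
        0.00087536]), 'joint_efforts': array([ 2.97691018e-03, -3.39851117e+01,  3.20935893e+01,  1.57927105e-02,
       -5.50204959e-05,  2.56877604e-05]), 'tool_pos': array([0.20987367, 0.48066864, 0.2382433 ]), 'tcp_rot': array([-6.42090685e-01, -3.07458596e+00,  3.04467368e-03]), 'wrist_force': array([-0.4885099 , -0.39059142,  0.42073221]), 'ft_torque': array([ 0.00264236, -0.02032721, -0.03396869]), 'opening': 1.0032463257518804}
```

View pics/scene0.png

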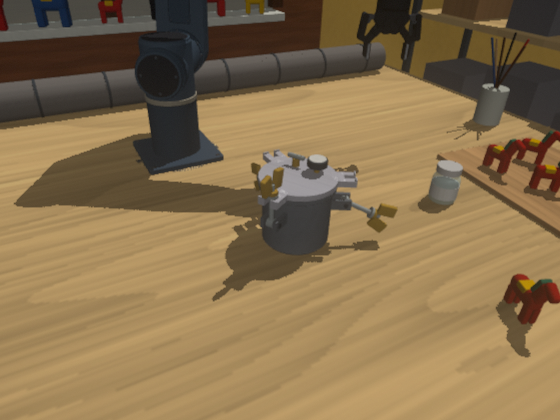

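View pics/top0.png

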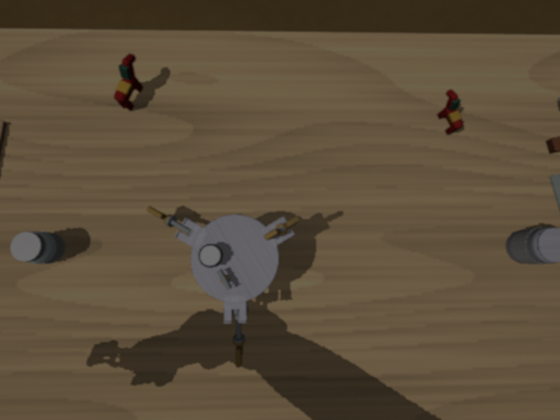

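The pot stands near top-view (235,258). The closed bolt's brass ears are at about (282,228) in top and (272,182) in scene. The two open bolts point left and down in the top view.

```bash
cat > h.py <<'E'
import numpy as np,cv2
from workcell import manip, imaging
from scipy.spatial.transform import Rotation as Ro
def cam(n,s=None):
    c=imaging.calibration(n);K=np.array([[c['fx'],0,c['cx']],[0,c['fy'],c['cy']],[0,0,1]])
    if n!='wrist': return K,c['R'],c['t']
    T=np.eye(4);T[:3,:3]=Ro.from_rotvec(s['tcp_rot']).as_matrix();T[:3,3]=s['tool_pos']
    E=np.linalg.inv(T@c['hand_eye']);return K,E[:3,:3],E[:3,3]
def ray(C,p):
    K,R,t=C;d=R.T@np.linalg.solve(K,[p[0],p[1],1.]);return -R.T@t,d
def plane(C,p,z):
    o,d=ray(C,p);return o+d*(z-o[2])/d[2]
def tri(C1,p1,C2,p2):
    P=[C[0]@np.c_[C[1],C[2]] for C in(C1,C2)]
    X=cv2.triangulatePoints(P[0],P[1],np.array(p1,float),np.array(p2,float)).ravel();return X[:3]/X[3]
def proj(C,X):
    x=C[0]@(C[1]@X+C[2]);return x[:2]/x[2]
E
python3 - <<'E'
from h import *
top=cv2.imread('pics/top0.png');sc=cv2.imread('pics/scene0.png')
for n,im,win in(('top',top,(130,190,330,380)),('scene',sc,(240,140,410,260))):
    h=cv2.cvtColor(im,cv2.COLOR_BGR2HSV)
    x0,y0,x1,y1=win
    print(n,'ear hsv',h[228,282] if n=='top' else h[187,266], h[234,272] if n=='top' else h[177,279])
    m=cv2.inRange(h,(14,150,50),(30,255,255));mm=np.zeros_like(m);mm[y0:y1,x0:x1]=m[y0:y1,x0:x1]
    k,l,st,ce=cv2.connectedComponentsWithStats(mm)
    for i in range(1,k):
        if st[i,4]>15:print(st[i],ce[i].round(1))
a=cv2.resize(top[200:320,170:330],None,fx=5,fy=5,interpolation=cv2.INTER_CUBIC)
b=cv2.resize(sc[145:225,240:400],None,fx=5,fy=5,interpolation=cv2.INTER_CUBIC)
cv2.imwrite('pics/c_top.png',a);cv2.imwrite('pics/c_sc.png',b)
# lid: grey low-saturation
h=cv2.cvtColor(top,cv2.COLOR_BGR2HSV);m=cv2.inRange(h,(0,0,60),(180,60,255));m[:,:180]=0;m[:,300:]=0;m[:205]=0;m[310:]=0
m=cv2.morphologyEx(m,cv2.MORPH_OPEN,np.ones((25,25)))
c=max(cv2.findContours(m,0,2)[0],key=cv2.contourArea);e=cv2.fitEllipse(c);print(e,plane(cam('top'),e[0],.137))
E
```

```text
top ear hsv [90  4 63] [ 19 143  96]
scene ear hsv [ 20 155  92] [ 20 149  91]
[252 164   8   9  33] [255.6 167.4]
[273 168  10  19  92] [276.8 175. ]
[261 176  16  22 189] [266.6 187.5]
[368 204  29  28 355] [381.7 216.3]
((248.0044403076172, 250.88302612304688), (47.582672119140625, 93.97038269042969), 159.14932250976562) [0.47283245 0.07224701 0.137     ]
```

View pics/c_top.png

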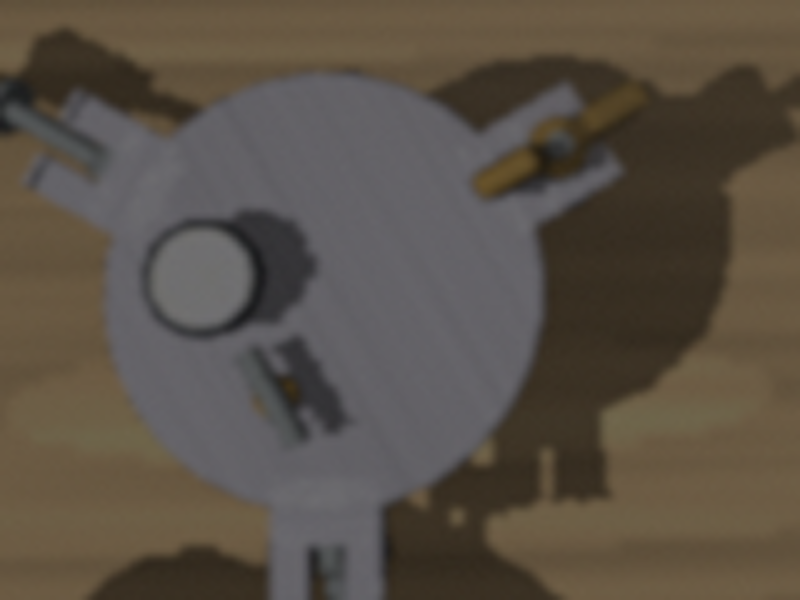

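View pics/c_sc.png

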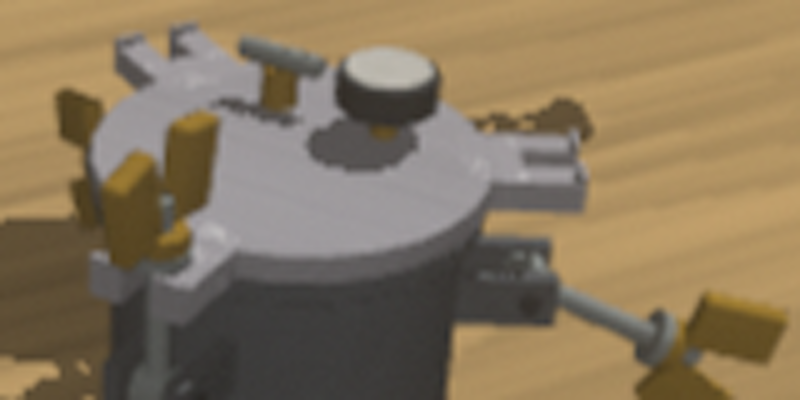

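The top crop shows the lid circle centred at px (235,258) and the ear tops running from (265.5,237.5) to (299,218.5). In scene the ear tops are at (266,177) and (278.6,169.4).

```bash
python3 - <<'E'
from h import *
T=cam('top');S=cam('scene')
c=plane(T,(235,258.2),.137);print('lid',c, 'edge',plane(T,(191.2,258),.137),plane(T,(279,258),.137))
n=tri(T,(282.4,228),S,(272.4,173.2));print('eartop',n,proj(T,n),proj(S,n))
a=plane(T,(265.5,237.5),n[2]);b=plane(T,(299,218.5),n[2]);print(a,b,np.linalg.norm(a-b),(a+b)/2,'yaw',np.arctan2(*(b-a)[1::-1]))
m=(a+b)/2;print('dir from lid',np.arctan2(*(m-c)[1::-1]),np.linalg.norm((m-c)[:2]))
s=manip.sense();print(Ro.from_rotvec(s['tcp_rot']).as_matrix().round(3))
E
```

```text
lid [0.46096728 0.0936789  0.137     ] edge [0.46195698 0.16558218 0.137     ] [0.46062635 0.0208674  0.137     ]
eartop [0.50721474 0.01700093 0.1797002 ] [281.90637282 227.7449696 ] [271.93519014 173.19558053]
[0.49207094 0.04282468 0.1797002 ] [ 0.52168706 -0.0101463   0.1797002 ] 0.060688041087925644 [0.506879   0.01633919 0.1797002 ] yaw -1.060992788479314
dir from lid -1.0350686345387932 0.08994062773572703
[[-0.916  0.4   -0.001]
 [ 0.4    0.916 -0.002]
 [ 0.    -0.002 -1.   ]]
```

Text and measurement agree: nut axis is about (0.507, 0.0165), the pot's +x yaw about -1.047 rad, the ear top about 0.180. I'll move above it with the jaw axis at 30°, across the ear thickness.

apply_moves --moves '[[[29.7,-46.4,2,0,0,-0.635,5],[29.7,-46.4,2,0,0,-0.635,5],[29.7,-46.4,2,0,0,-0.635,5],[29.7,-46.4,2,0,0,-0.635,5],[29.7,-46.4,2,0,0,-0.635,5],[29.7,-46.4,2,0,0,-0.635,5],[29.7,-46.4,2,0,0,-0.635,5],[29.7,-46.4,2,0,0,-0.635,5],[29.7,-46.4,2,0,0,-0.635,5],[29.7,-46.4,2,0,0,-0.635,5],[29.7,-46.4,2,0,0,-0.635,5],[29.7,-46.4,2,0,0,-0.635,5]]]'

```text
t: 1.3
tool_pos: [0.5093, 0.012, 0.2576]
tcp_rot: [1.58, 2.715, -0.004]
wrist_force: [0.4, 1.0, 0.2]
opening: 0.584
```

```bash
python3 - <<'E'
from h import *
s=manip.sense();W=cam('wrist',s);im=imaging.capture('wrist');cv2.imwrite('pics/w1.png',im[:,:,::-1])
print(s['q'].round(3),s['tool_pos'],s['joint_velocities'].round(2),s['opening'],Ro.from_rotvec(s['tcp_rot']).as_matrix().round(3))
h=cv2.cvtColor(im,cv2.COLOR_RGB2HSV);m=cv2.inRange(h,(14,120,40),(28,255,255))
print('pred axis top',proj(W,np.array([.507,.0165,.181])),'tcp',proj(W,s['tool_pos']))
E
```

```text
[-0.107  0.014  0.101  1.658 -0.002  0.947] [0.50926422 0.01204772 0.25761992] [ 0.05 -0.03 -0.02  0.06  0.06  0.03] 0.5841292117226603 [[-0.494  0.869 -0.001]
 [ 0.869  0.494 -0.002]
 [-0.001 -0.002 -1.   ]]
pred axis top [277.6008362  215.12033895] tcp [277.92223059 280.47824369]
```

View pics/w1.png

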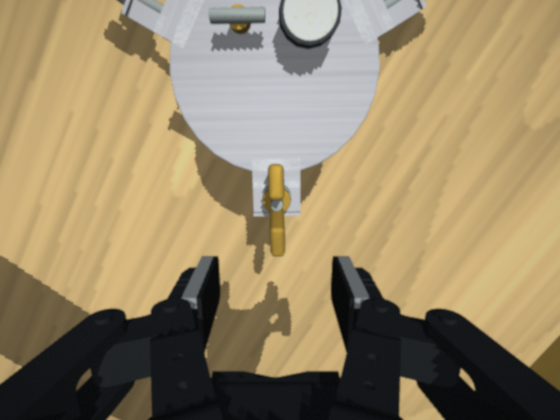

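Ears lie along the image column 277, top edge rows about 165 to 255, in line with the jaws' mid-plane, so the yaw is good.

```bash
python3 - <<'E'
from h import *
s=manip.sense();W=cam('wrist',s);im=cv2.imread('pics/w1.png')
h=cv2.cvtColor(im,cv2.COLOR_BGR2HSV);m=cv2.inRange(h,(12,170,90),(26,255,255));m[:, :262]=0;m[:,292:]=0;m[:155]=0;m[265:]=0
for y in range(160,262,3):
    x=np.where(m[y])[0]
    print(y,(x.min(),x.max(),len(x)) if len(x) else '',end=' ')
print()
for zz in(.181,):
    a=plane(W,(276.5,165),zz);b=plane(W,(278,255),zz);print(a,b,np.linalg.norm(a-b),(a+b)/2,np.arctan2(*(b-a)[1::-1]))
print(s['tool_pos'])
cv2.imwrite('pics/w1c.png',cv2.resize(im[150:270,220:340],None,fx=5,fy=5,interpolation=cv2.INTER_CUBIC))
E
```

```text
160  163  166  169 (np.int64(272), np.int64(272), 1) 172  175  178 (np.int64(279), np.int64(279), 1) 181 (np.int64(272), np.int64(272), 1) 184  187  190  193 (np.int64(269), np.int64(283), 2) 196 (np.int64(266), np.int64(267), 2) 199 (np.int64(267), np.int64(267), 1) 202  205 (np.int64(268), np.int64(286), 2) 208  211  214 (np.int64(272), np.int64(274), 2) 217 (np.int64(277), np.int64(281), 2) 220  223  226  229  232  235  238  241 (np.int64(272), np.int64(282), 2) 244 (np.int64(272), np.int64(272), 1) 247  250  253  256  259  
[0.48885524 0.04661266 0.181     ] [ 0.51967505 -0.00512317  0.181     ] 0.06022007037521254 [0.50426515 0.02074474 0.181     ] -1.0335336276372153
[0.50789949 0.01435839 0.25788629]
```

View pics/w1c.png

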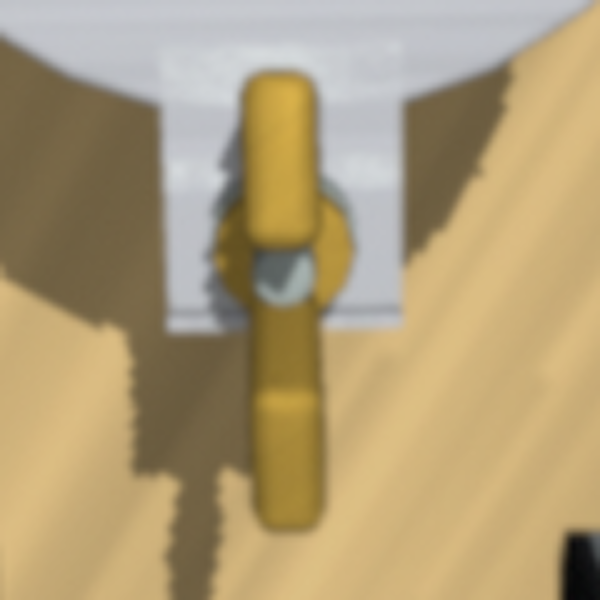

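The ears' inner gap is about 20 mm, too wide for a 22 mm pad to bridge safely. I'll grip across the 62 mm tips instead, with the inner finger over the bare lid.

apply_moves --moves '[[[0,0.1,0,0,0,0.3,8.5],[0,0.1,0,0,0,0.6,8.5],[0,0.1,0,0,0,0.9,8.5],[0,0.1,0,0,0,1.2,8.5],[0,0.1,0,0,0,1.57,8.5],[0,0.1,0,0,0,1.57,8.5],[0,0.1,0,0,0,1.57,8.5],[0,0.1,0,0,0,1.57,8.5],[0,0.1,0,0,0,1.57,8.5],[0,0.1,0,0,0,1.57,8.5],[0,0.1,0,0,0,1.57,8.5],[0,0.1,0,0,0,1.57,8.5]]]'

```text
t: 2.55
tool_pos: [0.5063, 0.0194, 0.2591]
tcp_rot: [0.815, -3.033, -0.001]
wrist_force: [0.3, 0.4, 0.2]
opening: 0.992
```

apply_moves --moves '[[[0,0,0,0,0,0,8.5],[0,0,0,0,0,0,8.5],[0,0,0,0,0,0,8.5]]]'

```text
t: 2.85
tool_pos: [0.507, 0.0184, 0.2593]
tcp_rot: [0.812, -3.035, -0.0]
wrist_force: [0.6, 0.0, 0.8]
opening: 0.995
```

```bash
python3 - <<'E'
from h import *
s=manip.sense();W=cam('wrist',s);im=imaging.capture('wrist')
print(s['q'].round(3),s['tool_pos'],s['opening'],Ro.from_rotvec(s['tcp_rot']).as_matrix().round(3))
for z in(.16,.18):print('axis',proj(W,np.array([.5065,.0175,z])))
cv2.imwrite('pics/w2.png',im[:,:,::-1])
E
```

```text
[-0.096  0.008  0.098  1.661  0.    -0.619] [0.50699004 0.01836767 0.25929512] 0.9951618201406252 [[-0.866 -0.499 -0.   ]
 [-0.499  0.866  0.   ]
 [ 0.     0.    -1.   ]]
axis [274.54053337 213.10642408]
axis [274.47613875 222.26011977]
```

View pics/w2.png

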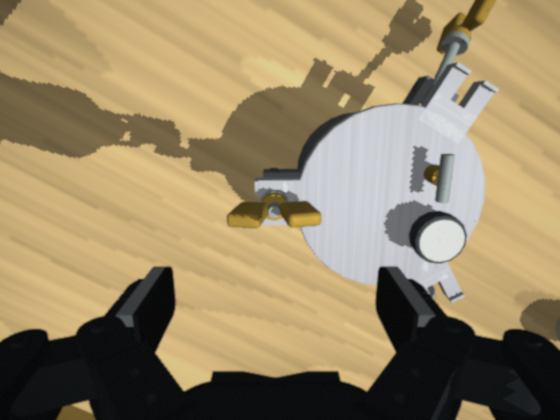

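The nut centre is at px (274,220), as predicted (274.5,222), and centred between the jaws. I'll descend and close.

apply_moves --moves '[[[0,0,-4,0,0,0,8.5],[0,0,-7,0,0,0,8.5],[0,0,-9,0,0,0,8.5],[0,0,-10.3,0,0,0,8.5],[0,0,-10.3,0,0,0,8.5],[0,0,-10.3,0,0,0,8.5],[0,0,-10.3,0,0,0,8.5]]]'

```text
t: 3.6
tool_pos: [0.5083, 0.018, 0.1581]
tcp_rot: [-0.812, 3.032, -0.002]
wrist_force: [0.9, 0.5, 0.3]
opening: 0.993
```

apply_moves --moves '[[[0,0,0,0,0,0,5],[0,0,0,0,0,0,5],[0,0,0,0,0,0,5],[0,0,0,0,0,0,5],[0,0,0,0,0,0,5],[0,0,0,0,0,0,5],[0,0,0,0,0,0,5]]]'

```text
t: 4.3
tool_pos: [0.5082, 0.018, 0.1585]
tcp_rot: [-0.812, 3.031, -0.002]
wrist_force: [-0.3, -0.6, 5.3]
opening: 0.711
```

Gripped at about 61 mm. Now I'll turn anticlockwise, rising 0.45 mm per 0.1 rad.

apply_moves --moves '[[[0,0,0.05,0,0,0.12,5],[0,0,0.1,0,0,0.24,5],[0,0,0.16,0,0,0.36,5],[0,0,0.22,0,0,0.48,5],[0,0,0.27,0,0,0.6,5],[0,0,0.27,0,0,0.6,5]]]'

```text
t: 4.9
tool_pos: [0.5077, 0.0182, 0.1612]
tcp_rot: [-1.674, 2.656, -0.002]
wrist_force: [-1.8, 1.6, 6.5]
opening: 0.708
```

apply_moves --moves '[[[0,0,0.05,0,0,0.12,5],[0,0,0.1,0,0,0.24,5],[0,0,0.16,0,0,0.36,5],[0,0,0.22,0,0,0.48,5],[0,0,0.27,0,0,0.6,5],[0,0,0.32,0,0,0.72,5],[0,0,0.36,0,0,0.8,5],[0,0,0.36,0,0,0.8,5],[0,0,0.36,0,0,0.8,5]]]'

```text
t: 5.8
tool_pos: [0.5073, 0.0176, 0.1648]
tcp_rot: [2.576, -1.798, 0.003]
wrist_force: [-2.5, -0.7, 7.3]
opening: 0.717
```

```bash
python3 - <<'E'
from h import *
s=manip.sense();im=imaging.capture('scene')
print(s['q'].round(3),s['tool_pos'],s['opening'],s['ft_torque'])
cv2.imwrite('pics/s3.png',cv2.resize(im[120:240,200:360,::-1],None,fx=5,fy=5,interpolation=cv2.INTER_CUBIC))
E
```

```text
[-9.700e-02 -3.000e-03 -1.010e-01  1.471e+00 -1.000e-03 -2.020e+00] [0.5073487  0.01759948 0.16476789] 0.717023557813831 [-1.98178954e-01  6.65491241e-01 -4.83840384e-04]
```

View pics/s3.png

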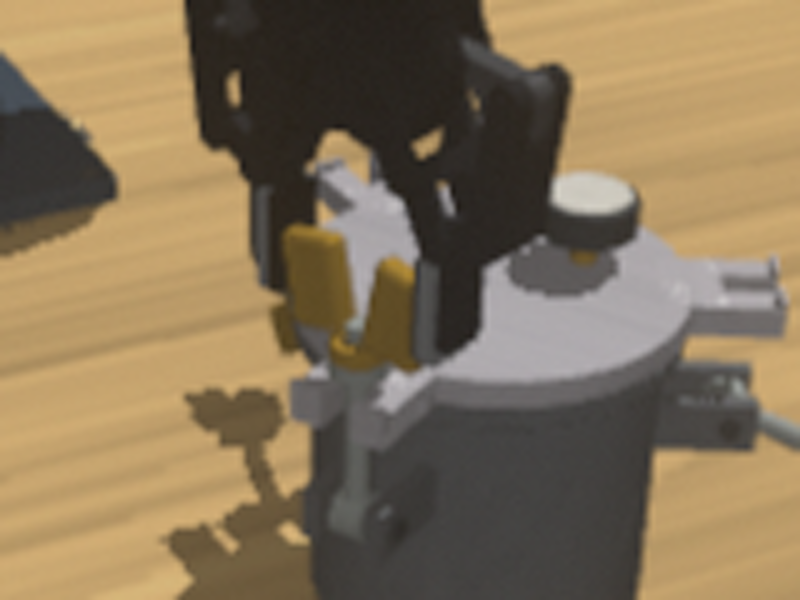

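The nut is turned about 1.4 rad and gripped at both ears, and the bolt is still upright. I'll open, lift, go inward over the lid, close and lower behind the ears.

apply_moves --moves '[[[0,0,0,0,0,0,8],[0,0,0,0,0,0,8],[0,0,0,0,0,0,8],[0,0,0,0,0,0,8],[0,0,3,0,0,0,8],[0,0,6,0,0,0,8],[0,0,7,0,0,0,8],[-1.5,2.6,7,0,0,0,0],[-2.5,4.3,7,0,0,0,0],[-2.5,4.3,7,0,0,0,0],[-2.5,4.3,7,0,0,0,0],[-2.5,4.3,7,0,0,0,0]]]'

```text
t: 7.05
tool_pos: [0.4823, 0.0606, 0.232]
tcp_rot: [2.576, -1.798, -0.0]
wrist_force: [0.0, -1.2, -1.0]
opening: 0.076
```

apply_moves --moves '[[[0,0,0,0,0,0,0],[0,0,0,0,0,0,0],[0,0,0,0,0,0,0],[0,0,0,0,0,0,0]]]'

```text
t: 7.45
tool_pos: [0.4823, 0.0609, 0.2326]
tcp_rot: [2.576, -1.798, 0.0]
wrist_force: [-0.4, -0.1, -0.1]
opening: -0.0
```

```bash
python3 - <<'E'
from h import *
s=manip.sense();im=imaging.capture('scene')
print(s['q'].round(3),s['tool_pos'],s['opening'],s['wrist_force'])
cv2.imwrite('pics/s4.png',cv2.resize(im[120:240,200:360,::-1],None,fx=5,fy=5,interpolation=cv2.INTER_CUBIC))
E
```

```text
[-0.013 -0.055 -0.017  1.609 -0.    -1.935] [0.48226486 0.06085314 0.23256642] -0.00019231918674009484 [-0.39829438 -0.10291282 -0.11340902]
```

View pics/s4.png

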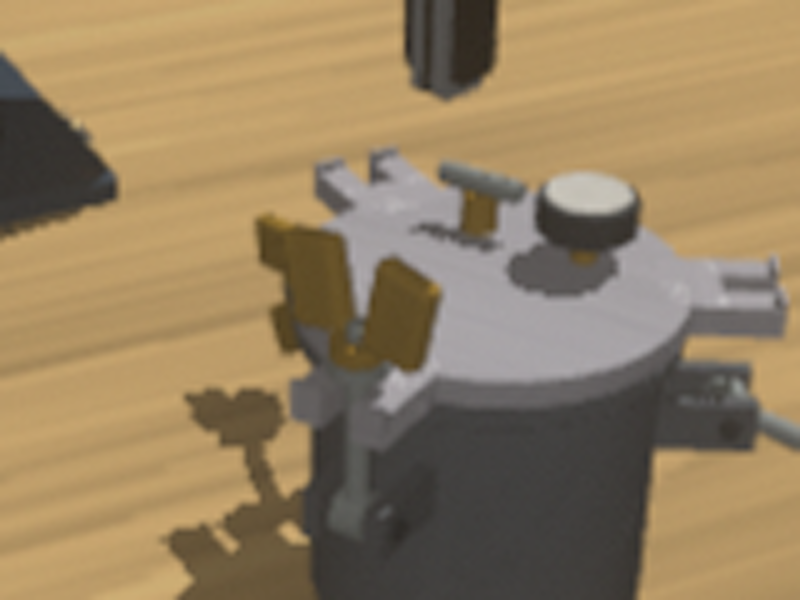

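The nut has stayed turned, with its ears tangential and the bolt upright. Now lower behind it and push outward.

apply_moves --moves '[[[0,0,-3,0,0,0,0],[0,0,-5,0,0,0,0],[0,0,-6.4,0,0,0,0],[0,0,-6.4,0,0,0,0],[0.5,-0.87,-6.4,0,0,0,0],[1,-1.73,-6.4,0,0,0,0],[1.3,-2.25,-6.4,0,0,0,0],[1.6,-2.77,-6.4,0,0,0,0],[1.9,-3.3,-6.4,0,0,0,0],[2.2,-3.8,-6.4,0,0,0,0],[2.5,-4.3,-6.4,0,0,0,0]]]'

```text
t: 8.6
tool_pos: [0.5074, 0.0177, 0.1687]
tcp_rot: [-2.576, 1.798, 0.0]
wrist_force: [0.5, 0.4, -0.9]
opening: 0.0
```

apply_moves --moves '[[[0.3,-0.5,0,0,0,0,0],[0.6,-1.0,0,0,0,0,0],[0.9,-1.55,0,0,0,0,0],[1.2,-2.1,0,0,0,0,0],[1.5,-2.6,0,0,0,0,0],[1.5,-2.6,0,0,0,0,0],[1.5,-2.6,3,0,0,0,0],[1.5,-2.6,6,0,0,0,0],[-1,1.7,7,0,0,0,0],[-3.5,6,7,0,0,0,0],[-3.5,6,7,0,0,0,0],[-3.5,6,7,0,0,0,0]]]'

```text
t: 9.8
tool_pos: [0.4718, 0.079, 0.239]
tcp_rot: [-2.579, 1.794, -0.002]
wrist_force: [-0.6, -0.6, 0.5]
opening: 0.005
```

```bash
python3 - <<'E'
from h import *
s=manip.sense();im=imaging.capture('scene')
print(s['t'],s['tool_pos'],s['wrist_force'])
cv2.imwrite('pics/s5.png',cv2.resize(im[120:240,200:360,::-1],None,fx=5,fy=5,interpolation=cv2.INTER_CUBIC))
E
```

```text
9.8 [0.47182694 0.07902474 0.23901675] [-0.56488288 -0.58084515  0.51714479]
```

View pics/s5.png

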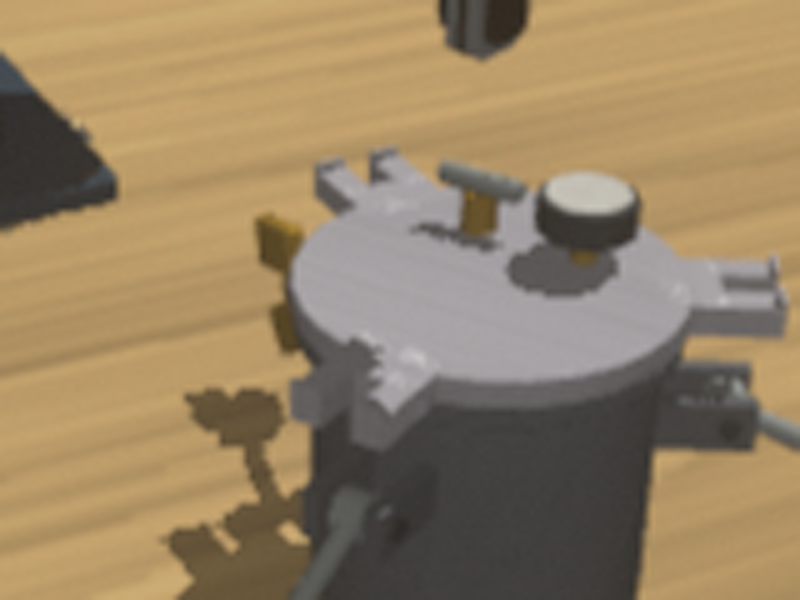

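The bolt is out of the slot and hangs outward, its rod running down-left from (347,500) in the crop. I'll wait for it to settle, then compare two frames.

apply_moves --moves '[[[0,0,1,0,0,0,0],[0,0,1,0,0,0,0],[0,0,1,0,0,0,0],[0,0,1,0,0,0,0],[0,0,1,0,0,0,0],[0,0,1,0,0,0,0],[0,0,1,0,0,0,0],[0,0,1,0,0,0,0],[0,0,1,0,0,0,0],[0,0,1,0,0,0,0],[0,0,1,0,0,0,0],[0,0,1,0,0,0,0]]]'

```text
t: 11.05
tool_pos: [0.4721, 0.0781, 0.2486]
tcp_rot: [-2.576, 1.798, -0.0]
wrist_force: [0.3, -0.8, -0.2]
opening: -0.004
```

```bash
python3 - <<'E'
from h import *
a=imaging.capture('scene')
for _ in range(8): b=imaging.capture('scene')
d=cv2.absdiff(a,b)[170:330,180:330];print('diff',d.max(),(d.max(2)>25).sum())
cv2.imwrite('pics/s6.png',cv2.resize(b[140:290,190:390,::-1],None,fx=4,fy=4,interpolation=cv2.INTER_CUBIC))
E
```

```text
diff 4 0
```

View pics/s6.png

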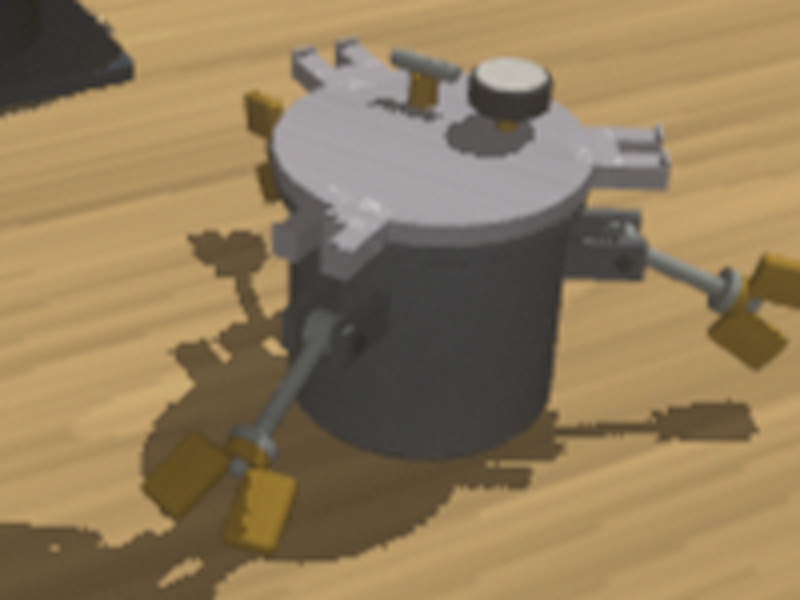

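The bolt hangs outward and down like the other two, with its nut at (250,440) in the crop. The nut is still turned, nothing moves, and the gripper is well clear.

```bash
python3 -c "
from workcell import manip
print(manip.hand_in())"
```

```text
the job is handed in; nothing more can be done
None
```

The swing bolt now hangs out and down beside the pot like the other two, and I handed the job in at about 11.5 s of the 40 s allowed.

- **Loosening:** I gripped the wing nut across its ear tips and turned it about 1.4 rad anticlockwise, rising with the thread. That is a little under a quarter turn. After I released it, a picture showed the ears still turned and the bolt upright in its slot.
- **Swinging out:** I pushed the bolt outward with the closed fingers from over the bare part of the lid, and it fell to its stop. I then lifted the gripper clear.
- **Last checks:** Two scene frames 0.4 s apart show the bolt at rest, with no pixels changed. The nut is still turned and the wrist force is near zero. I had no direct reading of either joint, so the nut and bolt angles are judged from the commanded turn and the pictures.
- **Disagreement:** The first close estimate of the nut from the wrist camera was about 3–5 mm off the fixed-camera one, because the arm was still settling. A second look from the settled arm agreed to about 2 pixels.

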